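Bring the large chilling ball to the tumbler with the tongs

ROBOT

A 6-joint arm with a two-finger parallel gripper is mounted at the origin on a cart in front of the work surface, level with it; the furniture and walls round the work are solid. World frame = base frame: x ahead of the robot, y to its left, z up, the work surface at z = 0. Lengths are in m, angles in rad, forces in N, time in s.
With the tool pointing down it reaches from about 0.275 to 0.75 m from the base axis. Payload 10.2 kg.
Tool frame: the origin (TCP) lies on the centre line of the jaws, within the pads' length; the fingertips stand 8 mm ahead of it and the grasp point (between the pads) lies 11 mm behind it (tip_reach is the distance from the TCP to the fingertips, in m); z points along the fingers, y is the line along which they close (so a half turn about z gives the same grasp; the last joint's range is limited). The gripper opens to 85 mm and grips with 20 to 120 N. Pads are 22 mm wide; open, the fingers measure 114 mm over their backs; the gripper's body (76 mm by 85 mm) begins 54 mm behind the grasp point. The pads swing forward as they close: fully open they stand 13 mm farther back than shut.
Start: joints at [0.9, 0.313, 1.498, -0, 1.331, -0.223], TCP at [0.227, 0.473, 0.239] pointing down, gripper open.
Joint ranges: [-2.94, 2.94], [-0.97, 2.17], [0.19, 2.56], [-1.23, 4.37], [0.02, 3.11], [-2.88, 2.88]. Speed limits (rad/s): [2.39, 2.39, 3.01, 3.14, 3.14, 3.14].

INTERFACE

Orientations are given as a rotation vector (axis times angle).
In Python, from station import * gives the robot as it stands. Calls block until the motion is done:
- move_ptp(position, orientation): joint-space move of the TCP to a pose.
- servo_line(position, attitude=None, rate=0.15): straight line of the TCP; attitude=None keeps the orientation; rate is the mean speed in m/s.
- move_joints(angles): joint-space move.
- open_gripper() and gripper_close(): open the fingers fully, or close them until they stop; the grip force is fixed at half the most.
- pause(seconds).
- ik(position, orientation): joint angles nearest the present ones, or None.
- snapshot(name): name is "side" or "top"; returns the picture (480x640x3 uint8, red, green, blue); there is no depth.
- get_calibration(name): a dict with "fx", "fy", "cx", "cy" (pixels), "R" (3x3) and "t" (3): a world point X has camera coordinates R X + t. Camera axes: x right, y down, z forward; pixel columns grow to the right and rows downward; lengths in m; the calibration is good to about 2 mm. A picture is of the moment at which its call begins. get_calibration takes no time and is no camera call.
A pose or a line that the arm cannot do raises PlanningError and nothing moves.
- sign_off(): hands the job in; it is judged then, once.
Trained networks look in the newest picture that a camera, given by its name, has taken for a name from the list of things; names that differ only in an ending like _2 or _b are one class to them, and where a whole thing is asked for, a point or a joint stands for the part that bears it (a point fixed in the world has none). Each returns a list of dicts, best first, with "confidence" (0 to 1); they miss things now and then, are a little off and sometimes report something else, mostly with a low value. They report only what shows in the picture. A call takes as long as a camera call. They do not tell look-alikes from the thing itself.
- boxes_of(camera, name): "at" ([x, y, z] in m, in world coordinates, good to about 4 mm: the middle of the surface that is visible of it).
- trace(camera, name): "mask" (480x640 bool, what is visible of it).
- tip_of(camera, name): "at" ([x, y, z] in m, in world coordinates, good to about 4 mm: a listed point, or the origin of a listed thing).
Readings, each from a call of its own:
- read_time(): time.
- read_q(): joint angles.
- read_qvel(): joint speeds.
- read_tau(): joint torques, N m.
- read_ee_pos(): TCP position.
- read_eef_rot(): TCP orientation.
- read_contact_force(): force on the tool from outside, world axes, zero at the start.
- read_torque(): the same for the moment, N m.
- read_opening(): finger opening in m.
- read_finger_force(): force on a finger pad.
Only numpy, scipy, OpenCV 4.12 (cv2) and the standard library are available. Lean on these libraries where they do the work, as an engineer would, in place of code of your own. Each camera call takes 0.05 s, during which the arm holds its last target. There are 200 camera calls.

TASK

Pick up the ball tongs and use them, not the fingers, to take the large steel chilling ball out of its seat in the walnut tray, leaving the two small balls in theirs and knocking nothing else. Carry it to the tumbler on the cork coaster and finish still holding it in the tongs, centred over the mouth of the glass and just clear above the rim, without touching the glass: the drink is poured before the ball goes in.

Things in the scene. Friction and masses are not known exactly. Their poses are not given: they have to be found in the camera images.
- tongs: Left arm (seen from hinge to tips) of sprung steel ball tongs, with hinge pin and a thin loop behind it. The tongs lie open on edge on the worktop, arms swinging level: 177 mm from pin to tips, 24 mm high, 70 mm wide over the tips, 110 g, balanced at the grips. Origin on the pin at mid-height (12 mm up when lying); x from pin to tips along the open tongs' middle line, z up.
- tongs_arm: The right arm of the tongs, hinged to the left one. Origin and axes as for the tongs when open; it turns up to 0.36 rad about z as they close. A spring opens them: squeezing at the grips takes about 7 N to start, 11 N at the large ball's size. Outsides of the grips are 55 mm apart when open, 43 mm when closed on the large ball; squeezed to 50 mm they are held firmly and still pass over it.
- grip_left (a point): Centre of the outer face of the left arm's flat black ribbed grip (46 mm long, 24 mm high, 6 mm thick), 85 mm from the pin: where a finger presses.
- grip_right (a point): Centre of the outer face of the right arm's black grip, 85 mm from the pin: where the other finger presses.
- ring_left (a point): Centre of the upright wire ring (24 mm outside, 4 mm wire) that ends the left arm, 165 mm from the pin. The midpoint of the two ring centres is where the ball's centre belongs. Ring centres are 66 mm apart when open (62 mm clear between them), about 44 mm when closed on the large ball.
- ring_right (a point): Centre of the wire ring that ends the right arm.
- big_ball: The large plain steel ball, 44 mm diameter, 90 g. Origin at its centre, which lies 36 mm above the worktop while seated. It may lie in any of the three seats.
- small_ball_1: A small steel ball, 32 mm diameter, in another seat; stays there. Origin at its centre, 29 mm above the worktop.
- small_ball_2: The other small steel ball, 32 mm diameter; stays in its seat. Origin at its centre, 29 mm above the worktop.
- tray: Low walnut tray, fixed, 94 x 234 mm and 18 mm high, with three round seats (24 mm holes) in a row along its y axis, 66 mm apart, the middle one at its centre. Origin at the centre of the underside; its x axis points away from the robot across the row, so that tongs lying along that axis pass between the balls.
- tumbler: Loose cut-glass tumbler, 73 mm diameter and 88 mm high, 0.24 kg, standing upright on a round cork coaster 96 mm wide and 5 mm thick. Origin at the centre of its underside, z up.
- tumbler_mouth (a point): Centre of the tumbler's mouth, level with its rim, 93 mm above the worktop; z up.
- steel_shaker: Bystander: steel shaker, 70 mm diameter, 203 mm high, behind the tumbler and the tongs. Origin under its centre.
- measure: Bystander: two-ended steel bar measure, 43 mm diameter, 78 mm high, behind the tumbler. Origin under its centre.
- olives: Bystander: jar of olives, 63 mm diameter, 110 mm high, behind the tray. Origin under its centre.
- coaster: Round cork coaster under the tumbler, fixed, 96 mm wide, 5 mm thick. Origin at the centre of its underside.
Not all that is in view belongs to the job. Leave any pink look-alike of the tumbler alone.

How it is judged:
By the outcome, as a careful person would: the job done as asked, in the order asked, and still so for the second after the job is handed in, while the arm keeps its last pose, push and grip.
It also fails if it takes over 51 s, if anything falls off the work surface, if the arm or the gripper's body presses on something with over 40 N, if the wrist force passes 120 N, or if a joint passes its speed limit or range.

## Working session

There is one attempt and no reset: what is moved stays moved. The work goes in short steps, each a Python script; the robot and the scene stay as the last script left them, time stands still between calls to the robot, and variables do not carry over. Pictures are saved under pics/ and viewed, at most 10 in all, crops included, and the job is handed in when it is done.

```bash
mkdir -p pics; ls
python3 - <<'E'
from station import *
import cv2,numpy as np
for c in("top","side"):
    im=snapshot(c); cv2.imwrite(f"pics/{c}0.png",im[:,:,::-1])
    k=get_calibration(c); print(c,k["fx"],(-np.array(k["R"]).T@k["t"]).round(3),np.array(k["R"]).round(2).tolist())
    for n in["tongs","tongs_arm","grip_left","grip_right","ring_left","ring_right","big_ball","small_ball_1","tray","tumbler","tumbler_mouth","steel_shaker","measure","olives","coaster"]:
        print(n,[(np.round(d["at"],3).tolist(),round(d["confidence"],2)) for d in tip_of(c,n)][:4])
print(read_time())
E
```

```text
pics
top 588.3798663532215 [ 0.253 -0.043  1.364] [[-0.04, -1.0, 0.0], [-0.98, 0.04, -0.21], [0.21, -0.01, -0.98]]
tongs [([0.365, -0.069, 0.01], 0.74)]
tongs_arm []
grip_left [([0.452, -0.052, 0.011], 0.64), ([0.509, -0.315, 0.008], 0.57), ([0.533, -0.055, 0.011], 0.19)]
grip_right [([0.445, -0.108, 0.013], 0.45), ([0.367, -0.071, 0.009], 0.22)]
ring_left [([0.53, -0.053, 0.012], 0.77)]
ring_right [([0.53, -0.123, 0.009], 0.48)]
big_ball [([0.556, 0.165, 0.036], 0.65), ([0.534, -0.052, 0.013], 0.65), ([0.509, -0.313, 0.006], 0.27)]
small_ball_1 [([0.48, 0.269, 0.024], 0.72), ([0.518, 0.219, 0.025], 0.68)]
tray [([0.517, 0.222, -0.002], 0.6)]
tumbler [([0.51, -0.315, 0.009], 0.6), ([0.492, -0.464, 0.004], 0.59)]
tumbler_mouth [([0.51, -0.32, 0.089], 0.95), ([0.494, -0.463, 0.091], 0.91), ([0.525, -0.123, 0.008], 0.55)]
steel_shaker [([0.641, -0.173, -0.002], 0.92)]
measure [([0.622, -0.258, 0.001], 0.79), ([0.532, -0.052, 0.014], 0.67), ([0.641, -0.172, 0.0], 0.57)]
olives [([0.658, 0.312, -0.002], 0.66)]
coaster [([0.503, -0.32, 0.001], 0.85)]
side 436.529701930662 [ 0.149 -0.752  0
[... 197 characters left out ...]

grip_right [([0.445, -0.106, 0.011], 0.8)]
ring_left [([0.531, -0.057, 0.009], 0.87), ([0.448, -0.104, 0.01], 0.47)]
ring_right [([0.526, -0.126, 0.013], 0.78)]
big_ball [([0.556, 0.161, 0.036], 0.69)]
small_ball_1 [([0.516, 0.221, 0.024], 0.66), ([0.482, 0.275, 0.031], 0.64)]
tray [([0.524, 0.214, 0.003], 0.64)]
tumbler [([0.509, -0.32, 0.008], 0.9), ([0.624, -0.263, 0.001], 0.64), ([0.492, -0.461, 0.005], 0.62)]
tumbler_mouth [([0.511, -0.317, 0.093], 0.9), ([0.493, -0.466, 0.086], 0.87)]
steel_shaker [([0.638, -0.171, 0.001], 0.85)]
measure [([0.624, -0.259, -0.002], 0.81)]
olives [([0.651, 0.309, 0.001], 0.83)]
coaster [([0.362, -0.074, 0.014], 0.59), ([0.512, -0.321, 0.008], 0.32)]
1.6
```

View pics/top0.png

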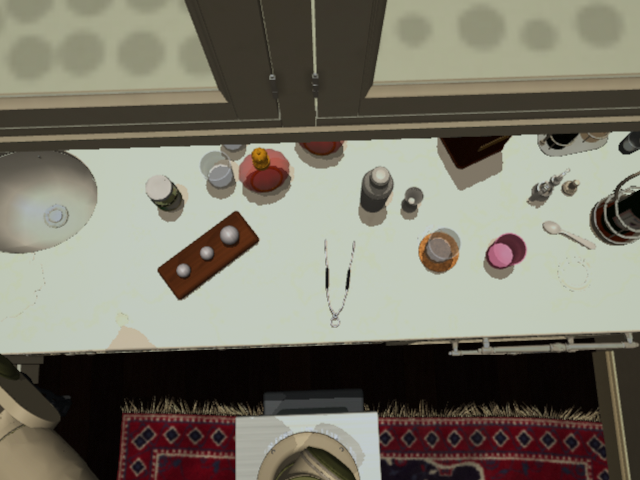

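View pics/side0.png

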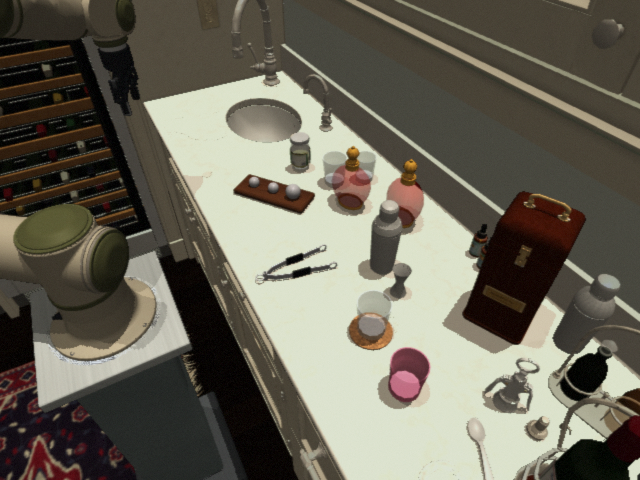

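In the top view the tongs run from the loop (336,320) to the rings (325,241) and (354,241). The big ball is at (229,234), with small balls at (207,253) and (183,270). The clear tumbler on the coaster is at (439,250) and the pink look-alike, which I leave alone, is at (506,252). Next I check what the gripper call allows, and take a close crop of the tongs, tray and tumbler.

View pics/crop.png

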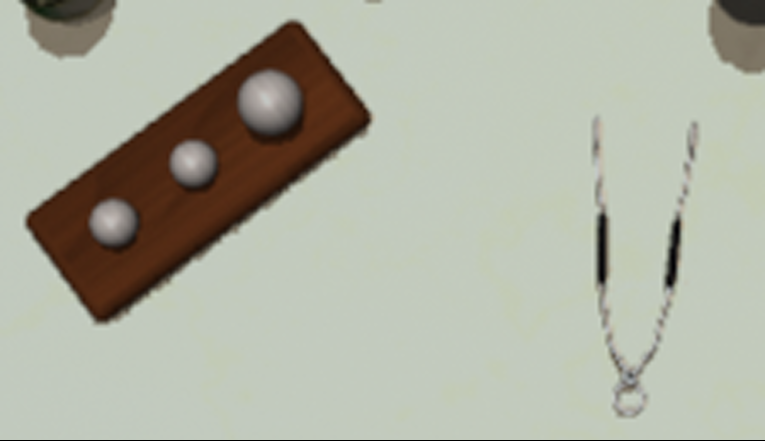

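The pixels match the reports, so the targets are the tongs at (340,285), the big ball at (229,234) and the clear tumbler. The gripper can only close fully, and squeezing both grips would shut the empty tongs. My plan:

1. Pinch only the right arm's grip, so the tongs stay open.
2. Lay them tilted over the tray's edge with the rings astride the ball.
3. Regrip across both grips and close onto the ball.

```bash
cat > h.py <<'E'
from station import *
import numpy as np, cv2
from scipy.spatial.transform import Rotation as Ro
def rv(psi,th=0): return (Ro.from_euler('ZY',[psi,-th])*Ro.from_euler('x',np.pi)).as_rotvec()
LOC={"tongs":(0,0),"grip_left":(.085,.0275),"grip_right":(.085,-.0275),"ring_left":(.165,.033),"ring_right":(.165,-.033)}
def see(names,cams=("top","side"),near=None,r=.05):
    out={}
    for c in cams:
        snapshot(c)
        for n in names:
            d=[x for x in tip_of(c,n) if near is None or np.linalg.norm(np.array(x["at"])-near[n])<r]
            if d: out.setdefault(n,[]).append(d[0]["at"])
    return {n:np.array(v) for n,v in out.items()}
def fit(obs):
    ns=[n for n in LOC if n in obs]; P=np.array([LOC[n] for n in ns]); Q=np.array([obs[n].mean(0)[:2] for n in ns])
    Pm,Qm=P.mean(0),Q.mean(0); a=(P-Pm);b=(Q-Qm)
    h=np.arctan2((a[:,0]*b[:,1]-a[:,1]*b[:,0]).sum(),(a*b).sum())
    R=np.array([[np.cos(h),-np.sin(h)],[np.sin(h),np.cos(h)]])
    o=Qm-R@Pm
    return o,h,dict(zip(ns,((Q-o-(R@P.T).T)*1000).round(1).tolist()))
def at(o,h,x,y): return o+np.array([[np.cos(h),-np.sin(h)],[np.sin(h),np.cos(h)]])@[x,y]
E
python3 - <<'E'
from h import *
near={"tongs":(.365,-.071,.012),"grip_left":(.453,-.053,.012),"grip_right":(.445,-.107,.012),"ring_left":(.53,-.055,.012),"ring_right":(.526,-.124,.012)}
o,h,res=fit(see(list(near),near=near,r=.025)); print(o,h,res)
np.save("tongs.npy",[*o,h])
b=see(["big_ball","small_ball_1","tray"],near={"big_ball":(.556,.163,.036),"small_ball_1":(.481,.271,.029),"tray":(.52,.218,0)},r=.03); print(b)
psi=h-.105; p=at(o,h,.103,-.0419)
for dpsi in(0,np.pi,-np.pi):
  for q,a,t in((p,psi,0),((.49,.117),.5,.12),((.49,.117),.607,0),((.443,-.273),-.557,0)):
    print(round(dpsi,1),np.round(ik([*q,.15],rv(a+dpsi,t*np.cos(dpsi))),2) if ik([*q,.15],rv(a+dpsi,t*np.cos(dpsi))) is not None else None)
print(psi,p,read_time())
E
```

```text
[ 0.36433636 -0.07147611] -0.10553464644687516 {'tongs': [-1.3, 0.0], 'grip_left': [-0.3, -0.9], 'grip_right': [0.8, 2.0], 'ring_left': [-0.3, 0.4], 'ring_right': [1.1, -1.5]}
{'big_ball': array([[0.5569, 0.1625, 0.036 ],
       [0.5549, 0.1637, 0.0347]]), 'small_ball_1': array([[0.4804, 0.2692, 0.0251],
       [0.4821, 0.2739, 0.0281]]), 'tray': array([[ 0.5173,  0.2194,  0.0012],
       [ 0.524 ,  0.2155, -0.0016]])}
0 [-0.51  0.31  1.76 -0.    1.08  1.27]
0 [-0.03  0.3   1.77  0.07  0.97  1.  ]
0 [ 0.    0.36  1.68 -0.    1.1   0.97]
0 [-0.78  0.39  1.63 -0.    1.12  1.35]
3.1 [-0.51  0.31  1.76  0.    1.08 -1.87]
3.1 [-0.03  0.3   1.77  0.07  0.97 -2.14]
3.1 [ 0.    0.36  1.68  0.    1.1  -2.18]
3.1 [-0.78  0.39  1.63  0.    1.12 -1.79]
-3.1 [-0.51  0.31  1.76  0.    1.08 -1.87]
-3.1 [-0.03  0.3   1.77  0.07  0.97 -2.14]
-3.1 [ 0.    0.36  1.68  0.    1.1  -2.18]
-3.1 [-0.78  0.39  1.63 -0.    1.12 -1.79]
-0.21053464644687514 [ 0.46234961 -0.1239929 ] 2.6
```

Run:
```python
from h import *
ox,oy,h=np.load("tongs.npy"); o=np.array([ox,oy]); psi=h-.105; p=at(o,h,.103,-.0419)
move_ptp([*p,.10],rv(psi)); servo_line([*p,.014],rate=.1)
print(read_contact_force(),read_time())
gripper_close(); print(read_opening(),read_finger_force(),read_contact_force(),read_time())
servo_line([*p,.06],rate=.1); print(read_opening(),read_contact_force(),read_torque())
im=snapshot("side"); a=im[200:360,220:420]; t=snapshot("top")[190:350,230:430]
cv2.imwrite("pics/pinch.png",cv2.resize(np.hstack([a,t])[:,:,::-1],None,fx=2,fy=2,interpolation=cv2.INTER_CUBIC))
q=see(list(LOC)); print({k:v.round(3).tolist() for k,v in q.items()}); print(read_time())
```

```text
[-0.12571164  0.414651    0.14409347] 5.95
0.004208386483446574 61.50742292404175 [0.54926561 1.09635334 3.16625029] 6.6583
0.004081941994131999 [-0.36627519  0.552655   -1.08459802] [-0.03647007 -0.00711579 -0.02562468]
{'tongs': [[0.363, -0.079, 0.062]], 'grip_right': [[0.443, -0.12, 0.058]], 'ring_left': [[0.53, -0.08, 0.055]], 'ring_right': [[0.521, -0.145, 0.056]]}
7.9667
```

View pics/pinch.png

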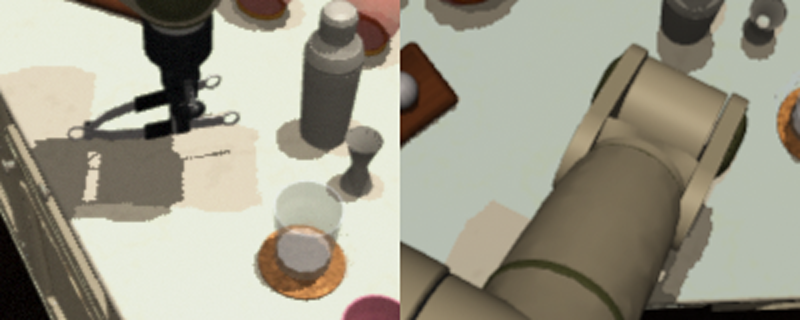

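```bash
cat >> h.py <<'E'
def rt(H,th): return Ro.from_euler('ZY',[H,-th])
def rel_from(o,h,z):   # tongs in tool frame, from a fitted pose now
    T=Ro.from_rotvec(read_eef_rot()); return T.inv()*rt(h,0), T.inv().apply(np.array([*o,z])-read_ee_pos())
def tool_for(rel,ring,H,th):  # tool pose putting ring midpoint at `ring`
    Rt=rt(H,th); T=Rt*rel[0].inv(); return np.array(ring)-Rt.apply([.165,0,0])-T.apply(rel[1]), T.as_rotvec()
BALL=np.array([.5559,.1631,.036]); H0=np.arctan2(.075,.108); YT=np.array([-np.sin(H0),np.cos(H0),0])
E
python3 - <<'E'
from h import *
import pickle
q=dict(tongs=(.363,-.079),grip_right=(.443,-.12),ring_left=(.53,-.08),ring_right=(.521,-.145))
o,h,res=fit({k:np.array([[*v,0]]) for k,v in q.items()}); print(o,h,res)
z=read_ee_pos()[2]-.002; rel=rel_from(o,h,z); pickle.dump(rel,open("rel.pkl","wb"))
tgt=BALL+np.array([0,0,.09])-.004*YT
pos,r=tool_for(rel,tgt,H0,.0); e=read_ee_pos()
servo_line([e[0]-.03,e[1],.14],rate=.2); move_ptp(pos,r)
print(pos,read_ee_pos(),read_opening(),read_time())
near={n:[*at((tgt-rt(H0,0).apply([.165,0,0]))[:2],H0,*LOC[n]),tgt[2]] for n in LOC}
ob=see(list(LOC),near=near,r=.03); print({k:v.round(3).tolist() for k,v in ob.items()}); o,h,res=fit(ob); print(o,h,res,"want",near["tongs"],H0)
cv2.imwrite("pics/hover.png",cv2.resize(np.hstack([snapshot("side")[120:280,200:400],snapshot("top")[180:340,130:330]])[:,:,::-1],None,fx=2,fy=2,interpolation=cv2.INTER_CUBIC)); print(read_time())
E
```

```text
[ 0.36389937 -0.07877724] -0.19873282421348912 {'tongs': [-0.9, -0.2], 'grip_right': [1.2, 2.5], 'ring_left': [-2.2, -1.0], 'ring_right': [1.9, -1.3]}
[0.52346654 0.10540749 0.128     ] [0.52333806 0.10447848 0.12749272] 0.004091398013459483 9.5167
{'tongs': [[0.425, 0.067, 0.123], [0.425, 0.061, 0.129]], 'grip_right': [[0.511, 0.097, 0.123]], 'ring_left': [[0.536, 0.188, 0.124]], 'ring_right': [[0.579, 0.129, 0.127]]}
[0.42437555 0.06490156] 0.6204123064637679 {'tongs': [0.4, -1.0], 'grip_right': [1.3, 5.5], 'ring_left': [-3.0, 0.6], 'ring_right': [1.4, -5.1]} want [np.float64(0.42265553890188745), np.float64(0.06569921157057503), np.float64(0.126)] 0.6069876640464079
10.2167
```

View pics/hover.png

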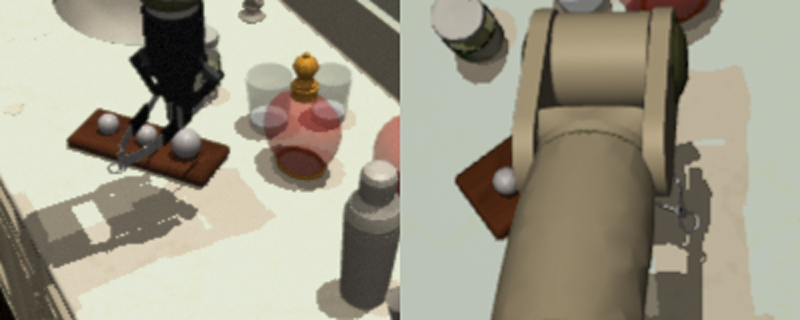

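Run:
```python
from h import *
import pickle
rel=pickle.load(open("rel.pkl","rb")); th=.115
def go(z,rate,off=-.003):
    p,r=tool_for(rel,[*(BALL-(-off)*YT)[:2],z],H0,th); servo_line(p,r,rate)
    return read_contact_force().round(2),read_torque().round(2)
print(go(.11,.1)); f0=go(.06,.08)[0]; print(f0)
for z in np.arange(.050,.030,-.002):
    f,m=go(z,.04); print(round(z,3),f,m)
    if f[2]-f0[2]>1.2: break
print(read_opening(),read_ee_pos(),read_time())
ob=see(list(LOC)); print({k:v.round(3).tolist() for k,v in ob.items()})
cv2.imwrite("pics/down.png",cv2.resize(snapshot("side")[130:230,220:340,::-1],None,fx=5,fy=5,interpolation=cv2.INTER_CUBIC)); print(read_time())
```

```text
(array([ 0.76,  0.34, -0.18]), array([-0.08,  0.03, -0.01]))
[-0.53  0.06  0.94]
0.05 [ 0.36 -0.61 -0.73] [-0.09  0.   -0.02]
0.048 [-0.91 -0.4  -1.01] [-0.03  0.03  0.01]
0.046 [-0.07 -0.17 -0.77] [-0.05  0.03 -0.01]
0.044 [ 0.48 -0.17 -1.1 ] [-0.03  0.03 -0.03]
0.042 [ 0.42 -0.41 -1.38] [-0.    0.01  0.01]
0.04 [ 0.46 -0.39 -0.55] [-0.01  0.01 -0.02]
0.038 [-0.71  0.01 -0.9 ] [-0.05  0.08 -0.01]
0.036 [-0.08 -1.01 -1.74] [-0.07  0.02 -0.01]
0.034 [ 0.48  0.48 -0.95] [-0.05  0.03  0.01]
0.032 [-0.02  0.01 -0.95] [-0.08  0.01  0.07]
0.03 [-1.36 -0.11  4.13] [-0.05  0.19  0.02]
0.0042217220422579756 [0.5233779  0.10632355 0.02560746] 14.2667
{'tongs': [[0.421, 0.071, 0.011], [0.421, 0.064, 0.013]], 'ring_left': [[0.626, -0.263, -0.001], [0.537, 0.186, 0.028]], 'ring_right': [[0.481, 0.269, 0.028]], 'grip_left': [[0.475, 0.134, 0.022]], 'grip_right': [[0.51, 0.096, 0.021]]}
14.9167
```

View pics/down.png

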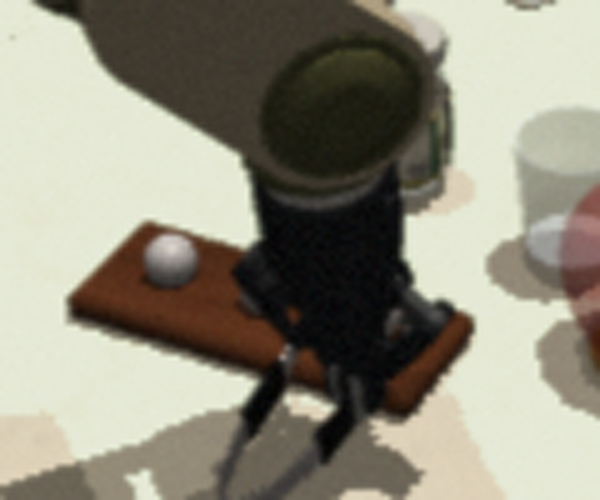

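The tongs sit astride the ball, resting on the tray and the worktop. I release them, rise straight up and look.

Run:
```python
from h import *
open_gripper(); print(read_contact_force(),read_time())
e=read_ee_pos(); T=Ro.from_rotvec(read_eef_rot()); up=e-T.apply([0,0,.09]); servo_line(up,rate=.12)
move_ptp([.40,-.05,.2],rv(.3)); 
ob=see(list(LOC)+["big_ball"],near={**{n:[*at([.421,.067],.607,*LOC[n]),.022] for n in LOC},"big_ball":BALL},r=.03); print({k:v.round(3).tolist() for k,v in ob.items()}); print(fit({k:v for k,v in ob.items() if k in LOC}),read_time())
cv2.imwrite("pics/rel.png",cv2.resize(np.hstack([snapshot("side")[150:250,210:330],snapshot("top")[200:300,160:280]])[:,:,::-1],None,fx=3.3,fy=3.3,interpolation=cv2.INTER_CUBIC))
```

```text
[-0.72375751 -0.39385782  0.9049377 ] 15.675
{'grip_left': [[0.471, 0.141, 0.023], [0.47, 0.14, 0.022]], 'grip_right': [[0.504, 0.1, 0.021], [0.508, 0.1, 0.021]], 'ring_left': [[0.53, 0.196, 0.032], [0.53, 0.193, 0.03]], 'ring_right': [[0.573, 0.142, 0.026], [0.572, 0.138, 0.029]], 'big_ball': [[0.558, 0.164, 0.033], [0.555, 0.163, 0.036]]}
(array([0.42099213, 0.06710739]), np.float64(0.6605368728577559), {'grip_left': [-0.6, -0.6], 'grip_right': [0.9, 2.4], 'ring_left': [-1.4, 0.4], 'ring_right': [1.1, -2.2]}) 18.1167
```

View pics/rel.png

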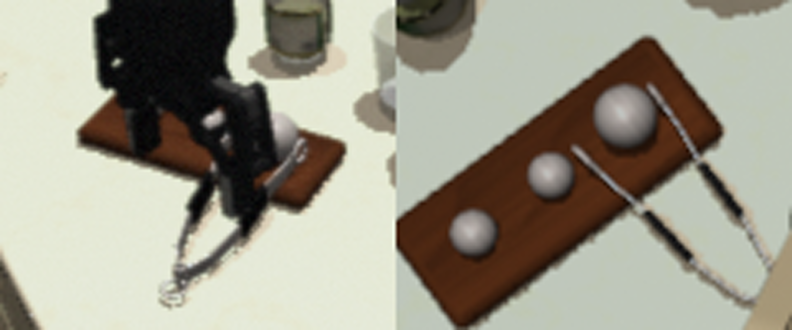

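The big ball sits between the open rings, about 6 mm off centre towards the right ring. The small balls are undisturbed. Next I squeeze across both grips on the line from the pin to the ball.

Run:
```python
from h import *
pin=np.array([.421,.067]); d=BALL[:2]-pin; H=np.arctan2(d[1],d[0]); g=at(pin,H,.085,0); r=rv(H,.115)
move_ptp([*g,.11],r); servo_line([*g,.016],rate=.1); print(read_contact_force(),read_time())
gripper_close(); print(read_opening(),read_finger_force(),read_contact_force(),read_time())
servo_line([*g,.030],rate=.03); print(read_contact_force(),read_opening())
servo_line([*g,.075],rate=.06); print(read_contact_force(),read_torque(),read_opening(),H)
ob=see(["big_ball","ring_left","ring_right","tongs"]); print({k:v.round(3).tolist() for k,v in ob.items()},read_time())
cv2.imwrite("pics/grab.png",cv2.resize(np.hstack([snapshot("side")[130:250,210:350],snapshot("top")[190:310,160:300]])[:,:,::-1],None,fx=2.8,fy=2.8,interpolation=cv2.INTER_CUBIC))
```

```text
[-0.25797393  0.44219148  0.05803654] 20.15
0.043097374609645966 57.91693031787872 [-1.0859281   1.8145277  16.68888528] 20.625
[ 0.18870106  0.36843567 -1.23309999] 0.04317397787018094
[-0.24747131 -1.1695594  -1.97063602] [-0.08472257  0.14999165  0.00613317] 0.04354340998044918 0.6189861514499808
{'big_ball': [[0.555, 0.164, 0.093], [0.557, 0.165, 0.09]], 'ring_right': [[0.514, 0.222, -0.003]], 'tongs': [[0.501, -0.321, 0.0], [0.418, 0.067, 0.071]], 'ring_left': [[0.54, 0.182, 0.083]]} 22.6417
```

View pics/grab.png

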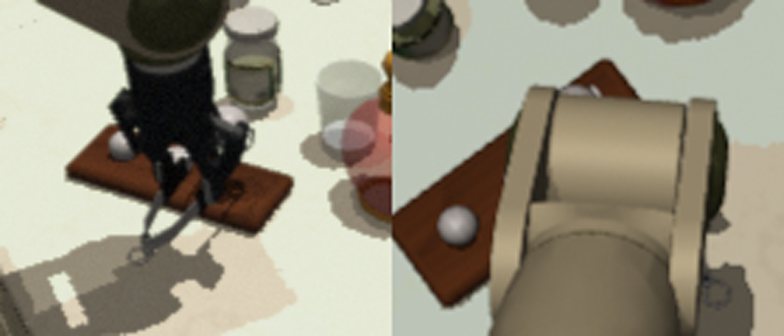

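Grip confirmed: the opening is 43 mm, the load is about 2 N, and the ball has risen with the tongs. I carry it high to the glass.

Run:
```python
from h import *
import pickle
e=read_ee_pos(); T=Ro.from_rotvec(read_eef_rot()); rb=T.inv().apply(np.array([.556,.1643,.0915])-e); print(rb)
pickle.dump(rb,open("rb.pkl","wb"))
servo_line([*e[:2],.24],rate=.15)
M=np.array([.511,-.318,.093]); Hf=-.55; T2=Ro.from_rotvec(rv(Hf))
move_ptp(M+[0,0,.17]-T2.apply(rb),rv(Hf)); servo_line(M+[0,0,.07]-T2.apply(rb),rate=.12)
print(read_opening(),read_ee_pos(),read_time())
ob=see(["big_ball","tumbler_mouth","coaster","tumbler","ring_left","ring_right"],near={"big_ball":M+[0,0,.07],"tumbler_mouth":M,"coaster":M*[1,1,0],"tumbler":M*[1,1,0],"ring_left":M+[0,0,.07],"ring_right":M+[0,0,.07]},r=.045); print({k:v.round(4).tolist() for k,v in ob.items()},"want",M+[0,0,.07],read_time())
for c in("side","top"): cv2.imwrite(f"pics/{c}9.png",snapshot(c)[:,:,::-1])
a=cv2.imread("pics/side9.png")[220:370,290:450];b=cv2.imread("pics/top9.png")[180:330,370:530]
cv2.imwrite("pics/over.png",cv2.resize(np.hstack([a,b]),None,fx=2.4,fy=2.4,interpolation=cv2.INTER_CUBIC))
```

```text
[ 0.08279145 -0.00092186 -0.00708025]
0.04320062896807036 [ 0.44027587 -0.27570119  0.15663477] 26.4417
{'big_ball': [[0.5094, -0.3194, 0.162]], 'tumbler_mouth': [[0.51, -0.3172, 0.0944]], 'coaster': [[0.5091, -0.3252, 0.0006]], 'tumbler': [[0.5111, -0.3199, 0.0062]], 'ring_left': [[0.5214, -0.3003, 0.1571]]} want [ 0.511 -0.318  0.163] 27.1417
```

View pics/over.png

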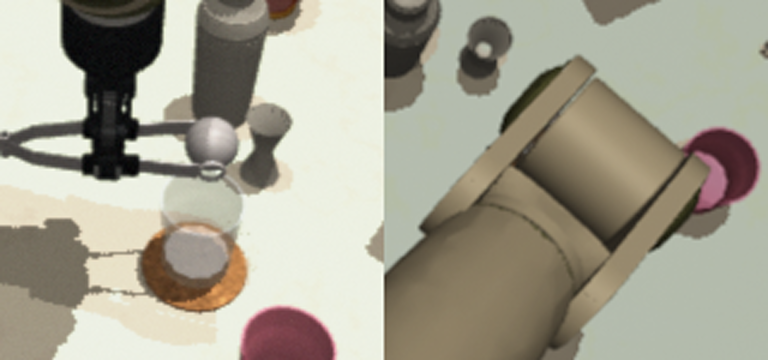

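The ball is 1–2 mm from the mouth axis. I lower it until it is just clear of the rim, then check.

Run:
```python
from h import *
e=read_ee_pos(); servo_line(e+[0,0.0003,-.040],rate=.05); pause(.5)
print(read_opening(),read_contact_force(),read_qvel().round(3) if hasattr(read_qvel(),'round') else 0)
s=snapshot("side"); k=get_calibration("side"); R,t=np.array(k["R"]),np.array(k["t"])
m=trace("side","big_ball"); 
for x in m[:2]:
    ys,xs=np.nonzero(x["mask"]); c,r=cv2.minEnclosingCircle(np.c_[xs,ys].astype(np.float32)); print("mask",c,r,x["confidence"])
    v=R.T@[(c[0]-k["cx"])/k["fx"],(c[1]-k["cy"])/k["fy"],1]; C=-R.T@t; print("at x=.5102:",C+v*(.5102-C[0])/v[0]," at z=.1225:",C+v*(.1225-C[2])/v[2])
print([(d["at"],d["confidence"]) for d in tip_of("side","big_ball")+tip_of("side","tumbler_mouth")],read_time())
cv2.imwrite("pics/final.png",cv2.resize(s[220:370,290:450,::-1],None,fx=3.5,fy=3.5,interpolation=cv2.INTER_CUBIC))
```

```text
0.04331865462276504 [-0.86498227  0.18722164 -2.02521851] [ 0.001  0.001 -0.    -0.     0.002 -0.001]
mask (376.0703125, 291.94140625) 11.110368728637695 0.75
at x=.5102: [ 0.5102     -0.31981508  0.13006207]  at z=.1225: [ 0.51419816 -0.31502445  0.1225    ]
[([0.5099, -0.3231, 0.1194], 0.76), ([0.5116, -0.3164, 0.095], 0.59), ([0.4899, -0.4605, 0.0884], 0.57), ([0.3629, -0.2334, 0.1164], 0.49)] 28.8917
```

View pics/final.png

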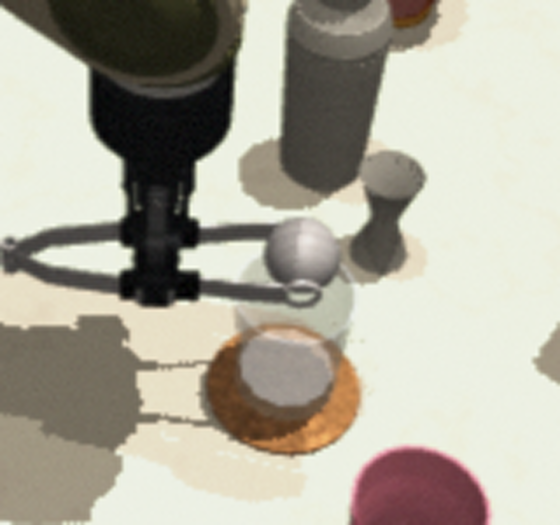

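```bash
python3 -c "
from station import *
print(sign_off())"
```

```text
the job is handed in; nothing more can be done
None
```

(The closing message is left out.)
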